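# Put the force checker back to zero after its check

## Task

The force checker has just been tried with its check weight. First lift the bar-shaped weight off the pan and set it down (do not drop it) fully home, flat in its own storage nest, the one whose pocket has the bar's shape; then turn the checker's peak-pointer reset knob counter-clockwise, all the way back against its zero stop and leave it there (its arm can simply be pushed round). Leave the round weight and the white socket plates where they are.

Things in the scene. Friction and masses are not known exactly. Their poses are not given: they have to be found in the camera images.
- checker: Grey bench force checker, fixed, base plate 170 x 310 x 30 mm (local x, y, z). On its +y half a round dial housing of 170 mm diameter, its white face level and 85 mm above the table; on its -y half an aluminium pan 130 x 120 mm with its top at 50 mm. Origin: centre of the base's underside.
- dial_centre (a point): Centre of the dial face, on the reset knob's vertical axis, at face height; checker local (0, 70, 85) mm, axes as the checker's. The scale's zero lies in the checker's +x direction; it runs clockwise from above. The zero stop is a steel pin, 8 mm diameter, 20 mm high, standing on the face at local x +48, y +11 mm from this point.
- pan_centre (a point): Centre of the pan's top face, at checker local (0, -95, 50) mm. The bar weight stands on the pan at the start.
- reset (a joint): Angle (rad) of the black reset knob and peak pointer: 0 at the zero stop, growing clockwise from above, at most 5.0; at q its arm points in checker direction (cos q, -sin q). Stays where left (friction about 0.12 N m). Hub: 36 mm diameter, up to 36 mm above the face. One arm, 14 mm wide, reaching 68 mm from the axis, 6 to 28 mm above the face.
- reset_tip (a point): Middle of the outer end of the reset knob's arm, on its top edge: 68 mm from the axis, 28 mm above the dial face; its x axis points outward along the arm.
- bar_weight: Plain steel bar weight of about 0.75 kg: a plate 100 x 50 x 14 mm (local x, y, z) with an upright grip rib on top, 60 mm long along x, 12 mm thick, from 14 to 48 mm above the underside. Origin: centre of the underside.
- bar_nest: Grey fixed storage nest of the bar weight, 126 x 76 x 22 mm, with a 110 x 60 mm rectangular pocket (long side along local x) 10 mm deep, its floor 12 mm above the table. At its +x end a low lip, 30 mm long and 8 mm high, carries a picture label of a bar. Origin: centre of the underside. The weight may lie in it either way round.
- bar_nest_floor (a point): Centre of the pocket floor of the bar nest, 12 mm above the table; axes as the nest's.
- round_nest: Grey fixed nest, 104 x 104 x 22 mm (and a 30 mm lip at +x), with a round pocket of 86 mm diameter, in which the round weight stands. Origin: centre of the underside.
- square_nest: Grey fixed nest, 104 x 104 x 22 mm (and a 30 mm lip at +x), with an empty 80 x 80 mm square pocket: not for the bar. Origin: centre of the underside.
- round_weight: Bystander: round steel weight, 76 mm diameter, 48 mm high with a knob, in its nest. Origin: centre of the underside.
- socket_a: Bystander: white wall-socket plate, 86 x 86 x 10 mm, lying on the table. Origin: centre of the underside.
- socket_b: Bystander: white wall-socket plate, 86 x 86 x 10 mm, lying on the table. Origin: centre of the underside.
Things that resemble listed ones, but are neither listed nor needed, are in the scene too. Leave any green look-alike of the bar_weight alone. What is shaped like the bar_nest but purple is not meant.

How it is judged:
On the way, in this order (a step that is already met when the one before it is completed fails the run):
1. the bar weight lies released, fully home in its own nest (x of bar_weight in the frame of bar_nest between -0.009 and 0.009 m and y of bar_weight in the frame of bar_nest between -0.009 and 0.009 m and z of bar_weight in the frame of bar_nest between 0.008 and 0.015 m and angle between bar_weight's own z axis and vertical below 0.06 rad and linear speed of bar_weight below 0.02 m/s and contact force between bar_weight and the fingers below 0.5 N), for 0.3 s.
2. the reset knob's arm is back at its zero stop (value of joint reset below 0.05 rad), for 0.3 s.
At the end, for the whole second after the job is handed in: The bar weight lies flat on the floor of the bar nest's pocket, released and at rest (within 9 mm of its centre, underside within about 3 mm of the floor, tilt under 0.06 rad), and the reset knob rests within 0.05 rad of its zero stop (all of step 1 and value of joint reset below 0.05 rad and velocity of joint reset below 0.05 rad/s); the robot touches nothing.
It fails at once if the round weight is moved more than 20 mm (distance of round_weight from where it was at the start of the episode above 0.02 m).
It fails at once if a socket plate is moved more than 20 mm (distance of socket_a from where it was at the start of the episode above 0.02 m).
It fails at once if a socket plate is moved more than 20 mm (distance of socket_b from where it was at the start of the episode above 0.02 m).
It fails at once if the bar weight is dropped (falls freely faster than 0.45 m/s, about 10 mm) (linear speed of bar_weight above 0.45 m/s and contact force between bar_weight and the fingers below 0.1 N).
It also fails if it takes over 67 s, if anything falls off the work surface, if the arm or the gripper's body presses on something with over 40 N, if the wrist force passes 120 N, or if a joint passes its speed limit or range.

## Robot

A 6-joint arm with a two-finger parallel gripper is mounted at the origin on the work surface. World frame = base frame: x ahead of the robot, y to its left, z up, the work surface at z = 0. Lengths are in m, angles in rad, forces in N, time in s.
With the tool pointing down it reaches from about 0.3 to 0.75 m from the base axis. Payload 8.5 kg.
Tool frame: the origin (TCP) lies between the finger pads; the fingertips stand 8 mm ahead of it and the grasp point (between the pads) lies 11 mm behind it; z points along the fingers, y is the line along which they close (so a half turn about z gives the same grasp; the last joint's range is limited). The gripper opens to 85 mm and grips with 20 to 120 N. Pads are 22 mm wide; open, the fingers measure 114 mm over their backs; the gripper's body (76 mm by 85 mm) begins 54 mm behind the grasp point. The pads swing forward as they close: fully open they stand 13 mm farther back than shut.
Start: joints at [1.013, 0.381, 1.297, -0, 1.464, -0.215], TCP at [0.185, 0.518, 0.239] pointing down, gripper open.
Joint ranges: [-3.11, 3.11], [-0.89, 2.33], [0.22, 2.48], [-1.42, 4.56], [0.17, 2.85], [-2.88, 2.88]. Speed limits (rad/s): [2.39, 2.39, 3.14, 3.14, 3.14, 3.14].

## Interface

Orientations are given as [roll, pitch, yaw] about the fixed x, y, z axes, in that order (R = Rz(yaw) Ry(pitch) Rx(roll)).
In Python, from station import manip gives the robot as it stands.
- The arm moves only by the tool carry_out, never from a script. Its argument "rows" is a list of rows, each an object with "rot": the turn, a rotation vector about the tool's x, y, z normalised to -1 to 1, where 1 is pi rad, a list of three; "slide": the shift along the tool's x, y, z normalised to -1 to 1, where 1 is 12 cm, a list of three; "hand": the opening, from 0 (shut) to 1 (fully open). In form: [{"rot": [rx, ry, rz], "slide": [x, y, z], "hand": hand}, ...]. A call has 1 to 8 rows; each row shifts and turns the commanded pose from where the row before left it, along the tool's axes as they then stand; what a row does not reach is not made up. A row lasts 1/12 s, in which the tool goes at most 41.7 mm and 7.16 degrees, less where a joint would pass 70% of its speed; a pose out of reach is approached as far as the arm can. A call with a number of a shift or a turn outside -1 to 1 is refused whole. A call with a gripper value outside its range is refused whole. The fingers move at their own pace and stop on an object; "force" is the grip in N (left out, the last holds). Time passes only in rows, so rows that do not move let the fingers close. It gives the time, the measured TCP pose, the force, the opening and the grip force at its end, in the units of the state.
- manip.get_obs(): the state, without advancing time (a new reading comes with each control period).
- manip.capture(name): name is "side" or "top"; returns the picture (480x640x3 uint8, blue, green, red); there is no depth.
- manip.camera_info(name): a dict with "vertical_fov" (degrees; the focal length in pixels is half the picture's height over the tangent of half this angle, whatever the lens; pixels are square), "cx", "cy" (the principal point, pixels), "k1" (the pictures are not rectified: a ray, as slopes to the right and down, at radius r is drawn at 1 + k1 r^2 times it, then the intrinsics apply), "position" and "attitude" of the camera in the world. Camera axes: x right, y down, z forward; pixel columns grow to the right and rows downward; lengths in m; the calibration is good to about 2 mm. A picture is of the moment at which its call begins. camera_info takes no time and is no camera call.
- manip.close_job(): hands the job in; it is judged then, once.
The state is a dict: "clock": time; "qpos": joint angles; "qd": joint speeds; "joint_efforts": joint torques, N m; "tcp_pos": TCP position; "eef_rot": TCP orientation; "wrist_force": force on the tool from outside, world axes, zero at the start; "ft_torque": the same for the moment, N m; "finger_gap": finger opening in m; "finger_force": force on a finger pad.
Only numpy, scipy, OpenCV 4.12 (cv2) and the standard library are available. Lean on these libraries where they do the work, as an engineer would, in place of code of your own. Each camera call takes 0.05 s, during which the arm holds its last target. There are 200 camera calls.

## Working session

There is one attempt and no reset: what is moved stays moved. The work goes in short steps, Python scripts to look and compute and a tool call to move; the robot and the scene stay as the last step left them, time stands still between calls to the robot, and variables do not carry over. Pictures are saved under pics/ and viewed, at most 10 in all, crops included, and the job is handed in when it is done.

Besides the shell and the picture viewer there is one more tool, called as name(argument=value, ...), one argument or row to a line, values as JSON. carry_out: Moves the arm, as the interface text tells. Scaled input: -1 to 1 covers 12 cm each way for a shift and pi rad each way for a turn. Its arguments: {"type":"object","properties":{"rows":{"type":"array","items":{"type":"object","properties":{"rot":{"type":"array","items":{"type":"number"}},"slide":{"type":"array","items":{"type":"number"}},"hand":{"type":"number"}}}},"force":{"type":"number"}},"required":["rows"]}

```bash
mkdir -p pics; ls; python3 - <<'E'
from station import manip
import cv2
for n in ("top","side"):
    cv2.imwrite(f"pics/{n}0.png",manip.capture(n)); print(n,manip.camera_info(n))
print(manip.get_obs())
E
```

```text
pics
top {'vertical_fov': 44.30325531752604, 'cx': 328.29809464764116, 'cy': 234.287607690771, 'k1': -0.17963660583905278, 'position': array([ 0.42999591, -0.02622025,  1.38517483]), 'attitude': array([-3.05944058e+00,  2.14490692e-03, -1.54323202e+00])}
side {'vertical_fov': 56.89419619939971, 'cx': 317.49862258411446, 'cy': 238.32106890888986, 'k1': 0.012647472259978776, 'position': array([ 0.32440246, -0.72750154,  0.55365428]), 'attitude': array([-2.13241674,  0.02310213, -0.3219622 ])}
{'clock': 0.1, 'qpos': array([ 1.01269317e+00,  3.81116064e-01,  1.29814847e+00, -7.94200742e-06,
        1.46362263e+00, -2.15278395e-01]), 'qd': array([ 0.00122806, -0.00276679, -0.00146638, -0.0013107 ,  0.00055362,
       -0.0012137 ]), 'joint_efforts': array([ 4.46832666e-03, -4.49214292e+01, -2.31661212e+01, -1.94439936e-04,
        3.56924160e-03,  7.82422353e-05]), 'tcp_pos': array([0.18473722, 0.51777711, 0.23879257]), 'eef_rot': array([-3.14032633e+00, -2.68820068e-04,  2.79876858e+00]), 'wrist_force': array([-0.87236907,  0.10284988,  0.82492658]), 'ft_torque': array([-0.01931088, -0.0573715 ,  0.0245014 ]), 'finger_force': 0.0, 'finger_gap': 0.08522096689545403}
```

View pics/top0.png

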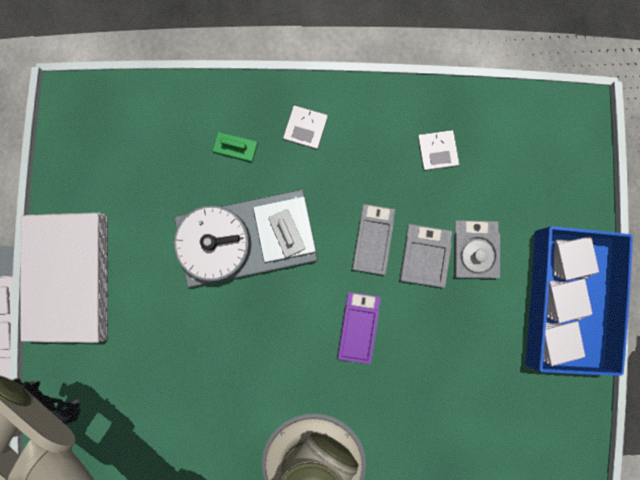

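View pics/side0.png

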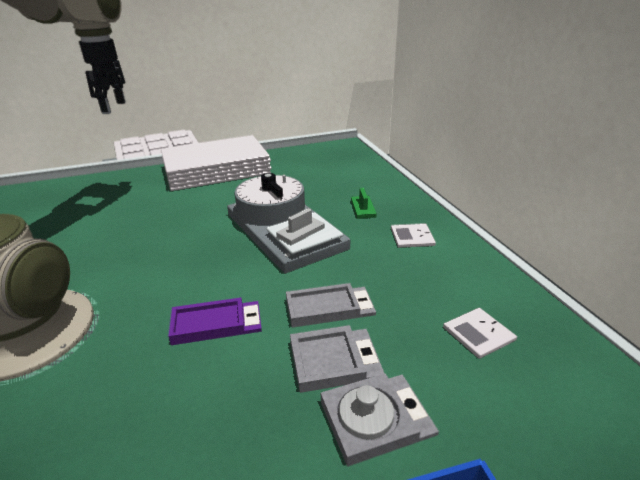

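The top view shows the dial at (212,243) with its arm pointing right, the bar on the pan at (287,231), and the grey bar nest at (373,240). The purple decoy nest is at (359,327), and the sockets are at (305,127) and (438,150). The side view agrees. Next I'll measure.

```bash
cat > h.py <<'E'
import numpy as np, cv2
from scipy.spatial.transform import Rotation as Ro
from station import manip
def cam(n):
    c=manip.camera_info(n); f=240/np.tan(np.radians(c['vertical_fov'])/2)
    return c,f,Ro.from_euler('xyz',c['attitude']).as_matrix()
def px2plane(n,pts,z):
    c,f,R=cam(n); p=np.atleast_2d(np.asarray(pts,float))
    d=(p-[c['cx'],c['cy']])/f; u=d.copy()
    for _ in range(20): u=d/(1+c['k1']*(u**2).sum(1,keepdims=True))
    r=np.c_[u,np.ones(len(u))]@R.T; o=np.array(c['position'])
    return (o+r*((z-o[2])/r[:,2:]))[:,:2]
def world2px(n,P):
    c,f,R=cam(n); q=(np.atleast_2d(P)-c['position'])@R; u=q[:,:2]/q[:,2:]
    return u*(1+c['k1']*(u**2).sum(1,keepdims=True))*f+[c['cx'],c['cy']]
E
python3 - <<'E'
import cv2,numpy as np
a=cv2.imread('pics/top0.png')
x=cv2.resize(a[180:300,170:330],None,fx=5,fy=5,interpolation=cv2.INTER_CUBIC)
cv2.imwrite('pics/c1.png',x)
x=cv2.resize(a[195:285,340:460],None,fx=6,fy=6,interpolation=cv2.INTER_CUBIC)
cv2.imwrite('pics/c2.png',x)
E
```

```text
(no output)
```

View pics/c1.png

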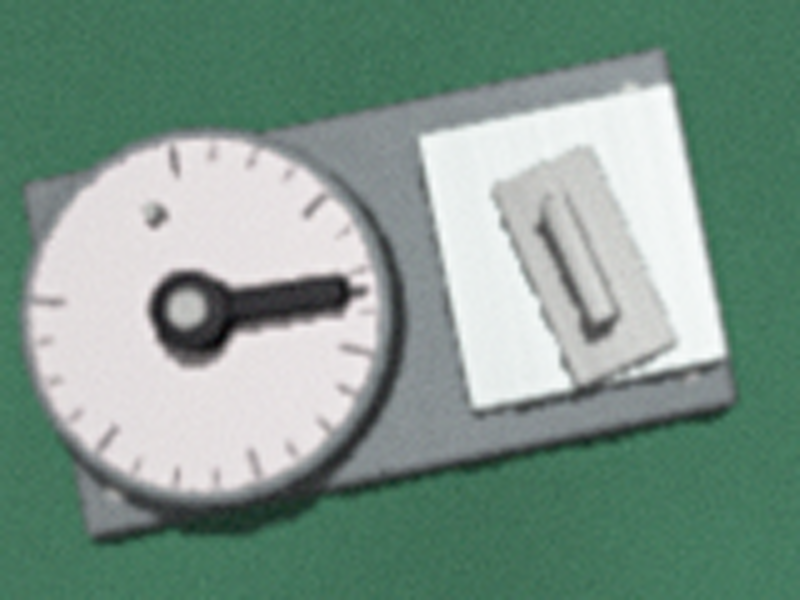

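View pics/c2.png

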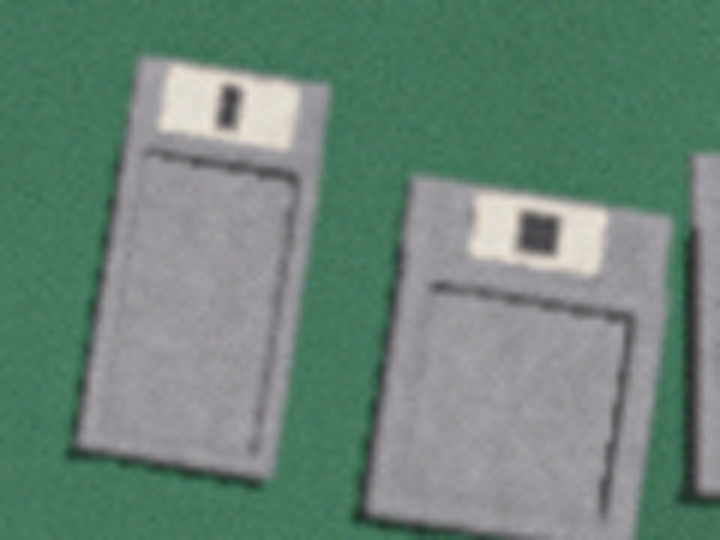

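The crops show the bar plate corners (c1) at (493,188), (590,147), (678,342) and (580,388), with the rib along its middle. The pin is at (150,213) and the arm tip at (350,292). In c2 the bar nest has near corners (78,450) and (272,480), and lip corners (140,57) and (330,87).

```bash
python3 - <<'E'
from h import *
np.set_printoptions(precision=4,suppress=True)
off=lambda p,o,s:(np.array(p,float)+.5)/s-.5+np.array(o)
c1=lambda p:off(p,(170,180),5); c2=lambda p:off(p,(340,195),6)
ang=lambda v:np.degrees(np.arctan2(v[1],v[0]))
b=px2plane('top',c1([(493,188),(590,147),(678,342),(580,388)]),.064)
print('bar',b.mean(0),'yaw',ang(b[0]+b[1]-b[2]-b[3]),ang(b[0]+b[3]-b[1]-b[2]),'L',np.linalg.norm(b[0]+b[1]-b[2]-b[3])/2,np.linalg.norm(b[0]+b[3]-b[1]-b[2])/2)
r=px2plane('top',c1([(558,195),(603,318)]),.098); print('rib',r,r.mean(0),ang(r[0]-r[1]))
# bar from mask on rib? nest from green mask
img=cv2.imread('pics/top0.png'); 
hsv=cv2.cvtColor(img,cv2.COLOR_BGR2HSV)
m=((hsv[...,1]<80)).astype(np.uint8)
sub=np.zeros_like(m); sub[195:285,345:398]=m[195:285,345:398]
cs=max(cv2.findContours(sub,0,cv2.CHAIN_APPROX_NONE)[0],key=cv2.contourArea)[:,0]
w=px2plane('top',cs,.022).astype(np.float32)
print('nest rect z.022',cv2.minAreaRect((w*1000)))
n=px2plane('top',c2([(78,450),(272,480)]),.022); l=px2plane('top',c2([(140,57),(330,87)]),.008)
pr=px2plane('top',c2([(143,152),(298,175)]),.022)
print('near',n,'lip',l,'pocketfar',pr)
ax=l.mean(0)-n.mean(0); print('len',np.linalg.norm(ax),ang(ax),'w yaw',ang(n[0]-n[1])-90,ang(l[0]-l[1])-90)
u=ax/np.linalg.norm(ax); print('ctr from near',n.mean(0)+u*.063,'from lip',l.mean(0)-u*.093,'pocket',pr.mean(0)-u*.055)
# checker
base=px2plane('top',c1([(662,50),(735,402),(95,537),(27,185)]),.03); print('base',base, ang(base[0]-base[1]),ang(base[3]-base[0])-90)
hub=px2plane('top',c1((186,305)),.121); dm=px2plane('top',c1((203,312)),.085); print('hub',hub,'dial',dm)
print('pin',px2plane('top',c1((152,205)),.105),px2plane('top',c1((150,215)),.085)); t=px2plane('top',c1((347,292)),.113);print('tip',t,ang((t-hub)[0]))
# side view checks
S=world2px('side',[[*b.mean(0),.05],[*n.mean(0),.022],[*hub[0],.121],[*r[0],.098],[*r[1],.098],[*t[0],.113],[*n[0],.022],[*n[1],.022],[*l[0],.008],[*l[1],.008]]);print(S)
a=cv2.imread('pics/side0.png'); o=(220,165); x=cv2.resize(a[165:330,220:400],None,fx=3.6,fy=3.6,interpolation=cv2.INTER_CUBIC)
for s in S: cv2.circle(x,tuple(int(v) for v in ((s-o+.5)*3.6)),2,(0,0,255),-1)
cv2.imwrite('pics/s1.png',x)
E
```

```text
bar [0.5395 0.0735] yaw 25.71904792452758 115.69480981775688 L 0.09784657046010031 0.04808684478304703
rib [[0.5676 0.0839]
 [0.514  0.0623]] [0.5408 0.0731] 21.945631360982624
nest rect z.022 ((533.9845581054688, -125.81493377685547), (80.41407775878906, 159.07249450683594), 82.03427124023438)
near [[ 0.4618 -0.0786]
 [ 0.4522 -0.1537]] lip [[ 0.6169 -0.0997]
 [ 0.6072 -0.1747]] pocketfar [[ 0.5779 -0.1009]
 [ 0.5706 -0.1613]]
len 0.15640680269525298 -7.7584051341217135 w yaw -7.2907969866883775 -7.388244425384897
ctr from near [ 0.5195 -0.1246] from lip [ 0.5199 -0.1247] pocket [ 0.5197 -0.1237]
base [[0.644  0.0437]
 [0.4814 0.005 ]
 [0.41   0.3001]
 [0.5732 0.34  ]] 13.400775300669453 13.437650047736113
hub [[0.513  0.2422]] dial [[0.5125 0.2421]]
pin [[0.5578 0.2629]] [[0.5553 0.2681]]
tip [[0.5212 0.1732]] -83.23805696850094
[[300.2287 232.0258]
 [287.2336 303.9301]
 [268.2602 174.3758]
 [310.3399 208.3796]
 [289.0927 217.3059]
 [278.9096 188.6465]
 [284.5149 291.1309]
 [290.1722 317.77  ]
 [363.94   285.9567]
 [375.5208 311.1921]]
```

View pics/s1.png

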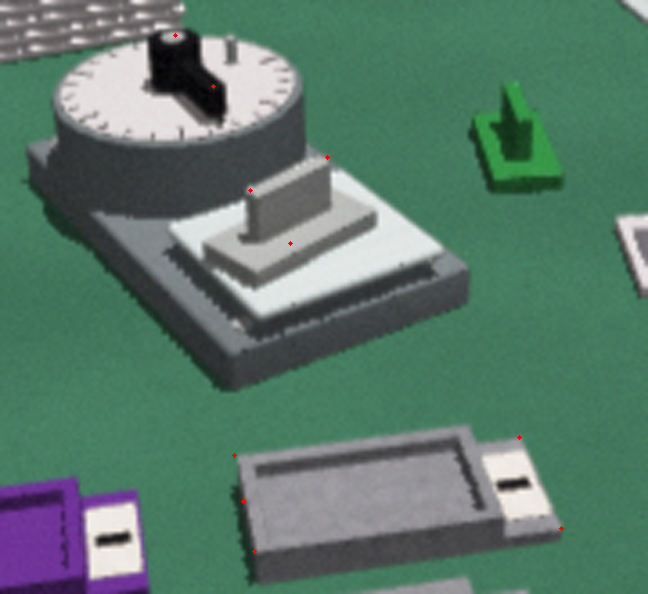

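```bash
cat >> h.py <<'E'
def goto(pos,yaw_deg):
    "total slide (in 12 cm units, current tool axes) and rot (pi units) to a tool-down pose"
    o=manip.get_obs(); R=Ro.from_euler('xyz',o['eef_rot']); T=Ro.from_euler('xyz',[np.pi,0,np.radians(yaw_deg)])
    print('slide',np.round(R.inv().apply(np.array(pos)-o['tcp_pos'])/.12,4),'rot',np.round((R.inv()*T).as_rotvec()/np.pi,4),'t',round(o['clock'],2))
    print('slide in target axes',np.round(T.inv().apply(np.array(pos)-o['tcp_pos'])/.12,4))
E
python3 -c "
from h import *
goto([.540,.0735,.18],205.6)"
```

```text
slide [-4.0329 -2.4911  0.492 ] rot [-3.000e-04 -2.000e-04 -2.513e-01] t 0.1
slide in target axes [-1.0702 -4.6181  0.4899]
```

carry_out(
  rows=[
    {"slide": [-0.25, -0.155, 0], "rot": [0, 0, 0], "hand": 1},
    {"slide": [-0.25, -0.155, 0], "rot": [0, 0, 0], "hand": 1},
    {"slide": [-0.25, -0.155, 0], "rot": [0, 0, 0], "hand": 1},
    {"slide": [-0.25, -0.155, 0], "rot": [0, 0, 0], "hand": 1},
    {"slide": [-0.25, -0.155, 0], "rot": [0, 0, 0], "hand": 1},
    {"slide": [-0.25, -0.155, 0], "rot": [0, 0, 0], "hand": 1},
    {"slide": [-0.25, -0.155, 0], "rot": [0, 0, 0], "hand": 1},
    {"slide": [-0.25, -0.155, 0], "rot": [0, 0, 0], "hand": 1},
  ],
)

```text
clock: 0.77
tcp_pos: [0.3615, 0.2956, 0.2392]
eef_rot: [-3.141, -0.0, 2.799]
wrist_force: [0.2, 0.5, -0.6]
finger_gap: 0.0853
finger_force: 0.0
```

carry_out(
  rows=[
    {"slide": [-0.25, -0.155, 0], "rot": [0, 0, 0], "hand": 0.6},
    {"slide": [-0.25, -0.155, 0], "rot": [0, 0, 0], "hand": 0.6},
    {"slide": [-0.25, -0.155, 0], "rot": [0, 0, 0], "hand": 0.6},
    {"slide": [-0.25, -0.155, 0], "rot": [0, 0, 0], "hand": 0.6},
    {"slide": [-0.25, -0.155, 0], "rot": [0, 0, 0], "hand": 0.6},
    {"slide": [-0.25, -0.155, 0], "rot": [0, 0, 0], "hand": 0.6},
    {"slide": [-0.25, -0.155, 0], "rot": [0, 0, 0], "hand": 0.6},
    {"slide": [-0.25, -0.155, 0], "rot": [0, 0, 0], "hand": 0.6},
  ],
)

```text
clock: 1.43
tcp_pos: [0.5376, 0.0747, 0.239]
eef_rot: [-3.141, -0.001, 2.799]
wrist_force: [-0.2, 0.4, 0.7]
finger_gap: 0.0509
finger_force: 0.0
```

carry_out(
  rows=[
    {"slide": [0, 0, 0.06], "rot": [0, 0, -0.036], "hand": 0.6},
    {"slide": [0, 0, 0.06], "rot": [0, 0, -0.036], "hand": 0.6},
    {"slide": [0, 0, 0.06], "rot": [0, 0, -0.036], "hand": 0.6},
    {"slide": [0, 0, 0.06], "rot": [0, 0, -0.036], "hand": 0.6},
    {"slide": [0, 0, 0.06], "rot": [0, 0, -0.036], "hand": 0.6},
    {"slide": [0, 0, 0.06], "rot": [0, 0, -0.036], "hand": 0.6},
    {"slide": [0, 0, 0.06], "rot": [0, 0, -0.036], "hand": 0.6},
    {"slide": [0, 0, 0], "rot": [0, 0, 0], "hand": 0.6},
  ],
)

```text
clock: 2.1
tcp_pos: [0.5362, 0.0764, 0.1874]
eef_rot: [3.14, -0.003, -2.689]
wrist_force: [-0.1, 0.2, -0.5]
finger_gap: 0.0509
finger_force: 0.0
```

```bash
python3 -c "
from h import *
goto([.540,.0735,.078],205.6)
print(manip.get_obs()['finger_gap'])"
```

```text
slide [-0.0206 -0.0372  0.9111] rot [ 0.0005 -0.0009  0.0019] t 2.1
slide in target axes [-0.0182 -0.0356  0.9113]
0.05088552871658574
```

carry_out(
  rows=[
    {"slide": [-0.02, -0.036, 0.12], "rot": [0.0005, -0.0009, 0.0019], "hand": 0.6},
    {"slide": [0, 0, 0.12], "rot": [0, 0, 0], "hand": 0.6},
    {"slide": [0, 0, 0.12], "rot": [0, 0, 0], "hand": 0.6},
    {"slide": [0, 0, 0.12], "rot": [0, 0, 0], "hand": 0.6},
    {"slide": [0, 0, 0.12], "rot": [0, 0, 0], "hand": 0.6},
    {"slide": [0, 0, 0.12], "rot": [0, 0, 0], "hand": 0.6},
    {"slide": [0, 0, 0.12], "rot": [0, 0, 0], "hand": 0.6},
    {"slide": [0, 0, 0], "rot": [0, 0, 0], "hand": 0.6},
  ],
)

```text
clock: 2.77
tcp_pos: [0.5401, 0.0735, 0.086]
eef_rot: [3.141, -0.001, -2.702]
wrist_force: [-0.7, 1.6, -0.6]
finger_gap: 0.0514
finger_force: 0.0
```

```bash
python3 -c "
from h import *
goto([.540,.0735,.078],205.6)
a=manip.capture('side')
cv2.imwrite('pics/s2.png',cv2.resize(a[150:280,220:390],None,fx=4,fy=4,interpolation=cv2.INTER_CUBIC))"
```

```text
slide [0.0007 0.0002 0.0666] rot [ 0.0002 -0.0003 -0.0023] t 2.77
slide in target axes [0.0008 0.0002 0.0666]
```

View pics/s2.png

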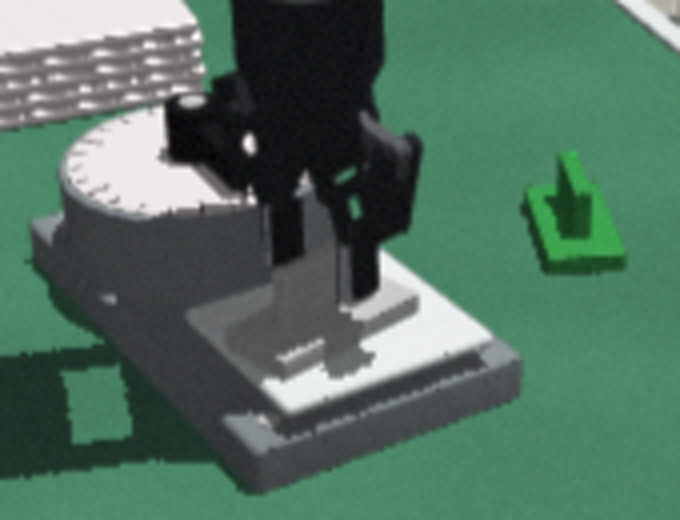

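The fingers straddle the rib, at about (270,250) and (365,280). I'll go down a little and close.

carry_out(
  rows=[
    {"slide": [0, 0, 0.03], "rot": [0, 0, -0.002], "hand": 0.6},
    {"slide": [0, 0, 0.02], "rot": [0, 0, 0], "hand": 0.4},
    {"slide": [0, 0, 0], "rot": [0, 0, 0], "hand": 0.2},
    {"slide": [0, 0, 0], "rot": [0, 0, 0], "hand": 0.1},
    {"slide": [0, 0, 0], "rot": [0, 0, 0], "hand": 0},
    {"slide": [0, 0, 0], "rot": [0, 0, 0], "hand": 0},
    {"slide": [0, 0, 0], "rot": [0, 0, 0], "hand": 0},
    {"slide": [0, 0, 0], "rot": [0, 0, 0], "hand": 0},
  ],
  force=60,
)

```text
clock: 3.48
tcp_pos: [0.5414, 0.0736, 0.0828]
eef_rot: [-3.14, 0.004, -2.693]
wrist_force: [-1.7, 1.8, 5.5]
finger_gap: 0.0107
finger_force: 60.9
```

carry_out(
  rows=[
    {"slide": [0, 0, 0], "rot": [0, 0, 0], "hand": 0},
    {"slide": [0, 0, -0.02], "rot": [0, 0, 0], "hand": 0},
    {"slide": [0, 0, -0.05], "rot": [0, 0, 0], "hand": 0},
    {"slide": [0, 0, -0.1], "rot": [0, 0, 0], "hand": 0},
    {"slide": [0, 0, -0.1], "rot": [0, 0, 0], "hand": 0},
    {"slide": [0, 0, -0.1], "rot": [0, 0, 0], "hand": 0},
    {"slide": [0, 0, -0.05], "rot": [0, 0, 0], "hand": 0},
    {"slide": [0, 0, 0], "rot": [0, 0, 0], "hand": 0},
  ],
)

```text
clock: 4.15
tcp_pos: [0.5414, 0.0734, 0.1334]
eef_rot: [-3.139, 0.004, -2.692]
wrist_force: [-0.3, 0.8, -7.9]
finger_gap: 0.0108
finger_force: 59.1
```

```bash
python3 -c "
from h import *
goto([.5197,-.1245,.12],172.5)"
```

```text
slide [ 0.8793 -1.407   0.1117] rot [-0.0004  0.0015  0.1847] t 4.15
slide in target axes [-0.0363 -1.6588  0.1118]
```

carry_out(
  rows=[
    {"slide": [0, 0, 0], "rot": [0, 0, 0.015], "hand": 0},
    {"slide": [0, 0, 0], "rot": [0, 0, 0.0265], "hand": 0},
    {"slide": [0, 0, 0], "rot": [0, 0, 0.0265], "hand": 0},
    {"slide": [0, 0, 0], "rot": [0, 0, 0.0265], "hand": 0},
    {"slide": [0, 0, 0], "rot": [0, 0, 0.0265], "hand": 0},
    {"slide": [0, 0, 0], "rot": [0, 0, 0.0265], "hand": 0},
    {"slide": [0, 0, 0], "rot": [0, 0, 0.0265], "hand": 0},
    {"slide": [0, 0, 0], "rot": [0, 0, 0.011], "hand": 0},
  ],
)

```text
clock: 4.82
tcp_pos: [0.5405, 0.0735, 0.1314]
eef_rot: [3.142, 0.001, 3.005]
wrist_force: [0.2, 0.7, -8.1]
finger_gap: 0.0111
finger_force: 59.0
```

carry_out(
  rows=[
    {"slide": [-0.002, -0.1, 0], "rot": [0, 0, 0], "hand": 0},
    {"slide": [-0.006, -0.25, 0], "rot": [0, 0, 0], "hand": 0},
    {"slide": [-0.006, -0.3, 0], "rot": [0, 0, 0], "hand": 0},
    {"slide": [-0.006, -0.3, 0], "rot": [0, 0, 0], "hand": 0},
    {"slide": [-0.006, -0.3, 0], "rot": [0, 0, 0], "hand": 0},
    {"slide": [-0.006, -0.25, 0], "rot": [0, 0, 0], "hand": 0},
    {"slide": [-0.004, -0.14, 0], "rot": [0, 0, 0], "hand": 0},
    {"slide": [0, 0, 0], "rot": [0, 0, 0], "hand": 0},
  ],
)

```text
clock: 5.48
tcp_pos: [0.5187, -0.1262, 0.1317]
eef_rot: [-3.141, 0.002, 3.006]
wrist_force: [-0.3, -0.7, -8.1]
finger_gap: 0.0109
finger_force: 59.9
```

```bash
python3 -c "
from h import *
goto([.5197,-.1245,.06],172.5)"
```

```text
slide [-0.0047  0.0153  0.5979] rot [-0.0003  0.0008 -0.0014] t 5.48
slide in target axes [-0.0062  0.0147  0.5979]
```

carry_out(
  rows=[
    {"slide": [-0.005, 0.015, 0.05], "rot": [0, 0, -0.0014], "hand": 0},
    {"slide": [0, 0, 0.1], "rot": [0, 0, 0], "hand": 0},
    {"slide": [0, 0, 0.12], "rot": [0, 0, 0], "hand": 0},
    {"slide": [0, 0, 0.12], "rot": [0, 0, 0], "hand": 0},
    {"slide": [0, 0, 0.1], "rot": [0, 0, 0], "hand": 0},
    {"slide": [0, 0, 0.06], "rot": [0, 0, 0], "hand": 0},
    {"slide": [0, 0, 0.03], "rot": [0, 0, 0], "hand": 0},
    {"slide": [0, 0, 0], "rot": [0, 0, 0], "hand": 0},
  ],
)

```text
clock: 6.15
tcp_pos: [0.5202, -0.1198, 0.0621]
eef_rot: [3.141, 0.002, 3.015]
wrist_force: [1.2, 0.4, -8.0]
finger_gap: 0.0108
finger_force: 59.8
```

```bash
python3 -c "
from h import *
goto([.5197,-.1245,.06],172.5)
a=manip.capture('side'); a=cv2.resize(a[240:340,270:390],None,fx=5,fy=5,interpolation=cv2.INTER_CUBIC)
b=manip.capture('top'); b=cv2.resize(b[195:285,345:400],None,fx=500/90,fy=500/90,interpolation=cv2.INTER_CUBIC)[:500,:200*2]
b=cv2.resize(b,(200,328)) if 0 else b[:,:]
c=np.zeros((500,600+200,3),np.uint8); c[:,:500]=a[:,100:600]; c[:,500:]=b[:,:300]
cv2.imwrite('pics/s3.png',c)"
```

```text
slide [-0.0005 -0.0392  0.0174] rot [0.0002 0.0005 0.0014] t 6.15
slide in target axes [-0.0007 -0.0391  0.0174]
```

View pics/s3.png

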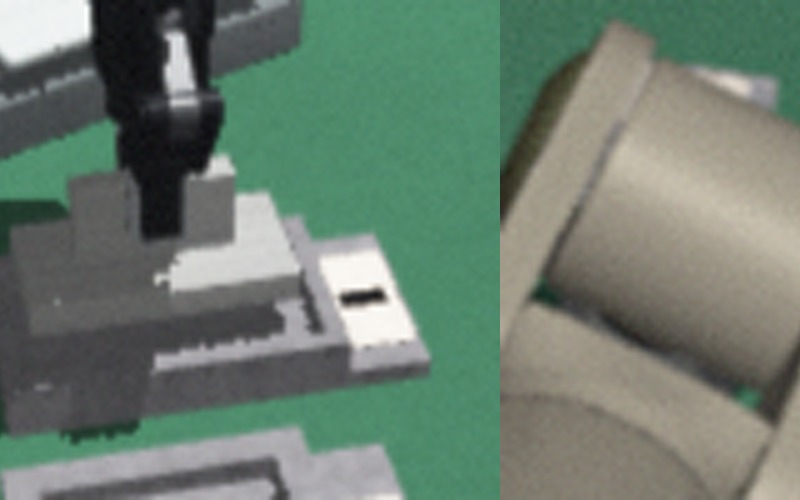

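The side crop shows the bar level over the pocket. Its near bottom edge runs from (32,335) to (302,298), and the nest rim's near right corner is at about (350,345). In the top view the arm hides the bar. I'll check the offset numerically after a pause.

carry_out(
  rows=[
    {"slide": [0, 0, 0], "rot": [0, 0, 0], "hand": 0},
    {"slide": [0, 0, 0], "rot": [0, 0, 0], "hand": 0},
    {"slide": [0, 0, 0], "rot": [0, 0, 0], "hand": 0},
  ],
)

```text
clock: 6.5
tcp_pos: [0.5207, -0.1206, 0.0634]
eef_rot: [-3.142, 0.004, 3.014]
wrist_force: [-1.1, 0.3, -7.8]
finger_gap: 0.0108
finger_force: 59.8
```

```bash
python3 -c "
from h import *
np.set_printoptions(precision=4,suppress=True)
goto([.5197,-.1245,.06],172.5)
f=lambda p:(np.array(p,float)+[100.5,.5])/5-.5+[270,240]
c=np.array([.5197,-.1245]);u=Ro.from_euler('z',-7.5,degrees=True).as_matrix()[:2,:2]
q=lambda p,z:(px2plane('side',f(p),z)-c)@u
print('bar bottom edge in nest frame',q([(32,335),(302,298)],.0293),'expect y -25, x +-50')
print('bar top far corner',q([(300,270),(262,195),(10,232)],.0433))
print('nest near right rim corner',q([(349,343)],.022),'expect 63,-38','far right',q([(303,217)],.022),'lip',q([(430,362),(372,234)],.008))
"
```

```text
slide [ 0.004  -0.0337  0.0279] rot [-0.      0.0013  0.0011] t 6.5
slide in target axes [ 0.0038 -0.0337  0.0279]
bar bottom edge in nest frame [[-0.0495 -0.019 ]
 [ 0.0496 -0.0202]] expect y -25, x +-50
bar top far corner [[ 0.0484 -0.0211]
 [ 0.0455  0.0249]
 [-0.0507  0.0236]]
nest near right rim corner [[ 0.0621 -0.0395]] expect 63,-38 far right [[0.0644 0.0349]] lip [[ 0.0927 -0.0405]
 [ 0.0928  0.0359]]
```

carry_out(
  rows=[
    {"slide": [0.003, -0.019, 0], "rot": [0, 0, 0.001], "hand": 0},
    {"slide": [0, -0.019, 0], "rot": [0, 0, 0], "hand": 0},
    {"slide": [0, 0, 0], "rot": [0, 0, 0], "hand": 0},
    {"slide": [0, 0, 0.03], "rot": [0, 0, 0], "hand": 0},
    {"slide": [0, 0, 0.03], "rot": [0, 0, 0], "hand": 0},
    {"slide": [0, 0, 0.02], "rot": [0, 0, 0], "hand": 0},
    {"slide": [0, 0, 0], "rot": [0, 0, 0], "hand": 0},
    {"slide": [0, 0, 0], "rot": [0, 0, 0], "hand": 0},
  ],
)

```text
clock: 7.17
tcp_pos: [0.5195, -0.1248, 0.053]
eef_rot: [3.141, 0.003, 3.011]
wrist_force: [0.5, -0.2, -8.8]
finger_gap: 0.0108
finger_force: 59.9
```

```bash
python3 -c "
from h import *
goto([.5197,-.1245,.046],172.5)"
```

```text
slide [-0.0011  0.003   0.0585] rot [0.0001 0.0009 0.0001] t 7.17
slide in target axes [-0.0012  0.0031  0.0585]
```

Still free, with the bottom at 20 mm, inside the rim. I'll lower it gently.

carry_out(
  rows=[
    {"slide": [0, 0, 0.015], "rot": [0, 0, 0], "hand": 0},
    {"slide": [0, 0, 0.015], "rot": [0, 0, 0], "hand": 0},
    {"slide": [0, 0, 0.015], "rot": [0, 0, 0], "hand": 0},
    {"slide": [0, 0, 0.01], "rot": [0, 0, 0], "hand": 0},
    {"slide": [0, 0, 0], "rot": [0, 0, 0], "hand": 0},
    {"slide": [0, 0, 0], "rot": [0, 0, 0], "hand": 0},
  ],
)

```text
clock: 7.67
tcp_pos: [0.5196, -0.1249, 0.0466]
eef_rot: [3.141, 0.003, 3.011]
wrist_force: [0.1, 0.1, -8.4]
finger_gap: 0.011
finger_force: 59.9
```

carry_out(
  rows=[
    {"slide": [0, 0, 0.008], "rot": [0, 0, 0], "hand": 0},
    {"slide": [0, 0, 0.008], "rot": [0, 0, 0], "hand": 0},
    {"slide": [0, 0, 0], "rot": [0, 0, 0], "hand": 0},
  ],
)

```text
clock: 7.92
tcp_pos: [0.5197, -0.125, 0.0448]
eef_rot: [3.141, 0.003, 3.011]
wrist_force: [0.1, -0.3, -8.2]
finger_gap: 0.0102
finger_force: 60.1
```

carry_out(
  rows=[
    {"slide": [0, 0, 0.006], "rot": [0, 0, 0], "hand": 0},
    {"slide": [0, 0, 0.006], "rot": [0, 0, 0], "hand": 0},
    {"slide": [0, 0, 0], "rot": [0, 0, 0], "hand": 0},
  ],
)

```text
clock: 8.17
tcp_pos: [0.5197, -0.125, 0.0448]
eef_rot: [-3.141, 0.004, 3.011]
wrist_force: [-5.4, 1.3, 8.2]
finger_gap: 0.0107
finger_force: 62.4
```

It touched at the floor (TCP 0.0448, so the bottom is at about 12 mm). Releasing and rising.

carry_out(
  rows=[
    {"slide": [0, 0, 0], "rot": [0, 0, 0], "hand": 0.15},
    {"slide": [0, 0, 0], "rot": [0, 0, 0], "hand": 0.3},
    {"slide": [0, 0, 0], "rot": [0, 0, 0], "hand": 0.4},
    {"slide": [0, 0, 0], "rot": [0, 0, 0], "hand": 0.4},
    {"slide": [0, 0, 0], "rot": [0, 0, 0], "hand": 0.4},
    {"slide": [0, 0, -0.05], "rot": [0, 0, 0], "hand": 0.4},
    {"slide": [0, 0, -0.1], "rot": [0, 0, 0], "hand": 0.4},
    {"slide": [0, 0, -0.2], "rot": [0, 0, 0], "hand": 0.4},
  ],
)

```text
clock: 8.83
tcp_pos: [0.5185, -0.1245, 0.0843]
eef_rot: [3.14, -0.001, 3.011]
wrist_force: [0.6, 0.4, -0.6]
finger_gap: 0.0342
finger_force: 0.0
```

carry_out(
  rows=[
    {"slide": [0, 0, -0.25], "rot": [0, 0, 0], "hand": 0},
    {"slide": [0, 0, -0.25], "rot": [0, 0, 0], "hand": 0},
    {"slide": [0, 0, -0.25], "rot": [0, 0, 0], "hand": 0},
    {"slide": [0, 0, -0.2], "rot": [0, 0, 0], "hand": 0},
    {"slide": [0, 0.2, 0], "rot": [0, 0, 0], "hand": 0},
    {"slide": [0, 0.25, 0], "rot": [0, 0, 0], "hand": 0},
    {"slide": [0, 0.25, 0], "rot": [0, 0, 0], "hand": 0},
    {"slide": [0, 0, 0], "rot": [0, 0, 0], "hand": 0},
  ],
)

```text
clock: 9.5
tcp_pos: [0.53, -0.0377, 0.2]
eef_rot: [3.14, 0.004, 3.014]
wrist_force: [0.5, -0.2, -1.1]
finger_gap: -0.0
finger_force: 0.0
```

```bash
python3 -c "
from h import *
a=manip.capture('side'); a=cv2.resize(a[240:340,270:390],None,fx=5,fy=5,interpolation=cv2.INTER_CUBIC)
b=manip.capture('top'); b=cv2.resize(b[195:285,345:400],None,fx=500/90,fy=500/90,interpolation=cv2.INTER_CUBIC)
c=np.zeros((500,800,3),np.uint8); c[:,:500]=a[:,100:600]; c[:,500:]=b[:,:300]
cv2.imwrite('pics/s4.png',c)"
```

```text
(no output)
```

View pics/s4.png

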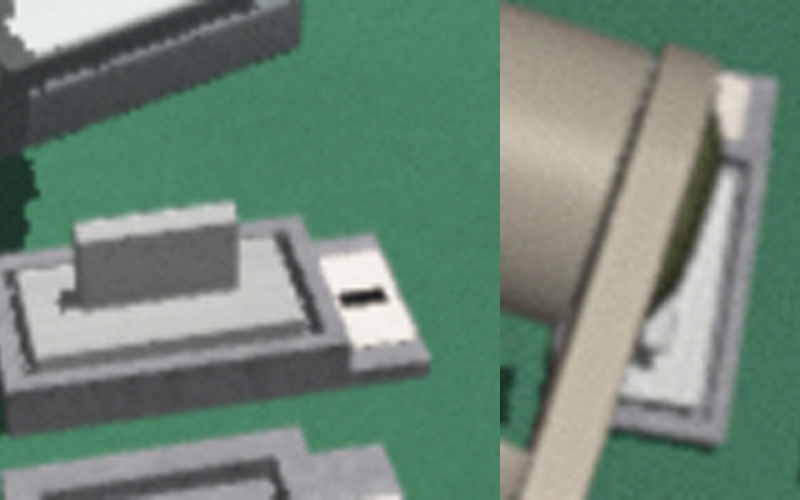

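The bar lies flat in the pocket: plate corners at (20,270), (278,238), (310,325) and (38,360), with an even gap all round, and the fingers are clear. Next is the knob. I'll come in behind the arm with the fingers shut.

```bash
python3 -c "
from h import *
goto([.485,.181,.2],96.8)"
```

```text
slide [ 0.6101  1.7855 -0.0042] rot [0.0008 0.001  0.4212] t 9.6
slide in target axes [ 1.8805 -0.1542 -0.0019]
```

carry_out(
  rows=[
    {"slide": [0, 0, 0], "rot": [0, 0, 0.035], "hand": 0},
    {"slide": [0, 0, 0], "rot": [0, 0, 0.035], "hand": 0},
    {"slide": [0, 0, 0], "rot": [0, 0, 0.035], "hand": 0},
    {"slide": [0, 0, 0], "rot": [0, 0, 0.035], "hand": 0},
    {"slide": [0, 0, 0], "rot": [0, 0, 0.035], "hand": 0},
    {"slide": [0, 0, 0], "rot": [0, 0, 0.035], "hand": 0},
    {"slide": [0, 0, 0], "rot": [0, 0, 0.035], "hand": 0},
    {"slide": [0, 0, 0], "rot": [0, 0, 0.035], "hand": 0},
  ],
)

```text
clock: 10.27
tcp_pos: [0.53, -0.0428, 0.1995]
eef_rot: [3.139, 0.002, 2.124]
wrist_force: [0.3, 0.3, -0.5]
finger_gap: 0.0
finger_force: 0.0
```

carry_out(
  rows=[
    {"slide": [0, 0, 0], "rot": [0, 0, 0.035], "hand": 0},
    {"slide": [0, 0, 0], "rot": [0, 0, 0.035], "hand": 0},
    {"slide": [0, 0, 0], "rot": [0, 0, 0.035], "hand": 0},
    {"slide": [0, 0, 0], "rot": [0, 0, 0.035], "hand": 0},
  ],
)

```text
clock: 10.6
tcp_pos: [0.53, -0.0428, 0.1995]
eef_rot: [3.138, 0.001, 1.685]
wrist_force: [-0.4, -0.5, -0.2]
finger_gap: -0.0001
finger_force: 0.0
```

carry_out(
  rows=[
    {"slide": [0.2, -0.019, 0], "rot": [0, 0, 0], "hand": 0},
    {"slide": [0.26, -0.019, 0], "rot": [0, 0, 0], "hand": 0},
    {"slide": [0.26, -0.019, 0], "rot": [0, 0, 0], "hand": 0},
    {"slide": [0.26, -0.019, 0], "rot": [0, 0, 0], "hand": 0},
    {"slide": [0.26, -0.019, 0], "rot": [0, 0, 0], "hand": 0},
    {"slide": [0.26, -0.019, 0], "rot": [0, 0, 0], "hand": 0},
    {"slide": [0.26, -0.019, 0], "rot": [0, 0, 0], "hand": 0},
    {"slide": [0.12, -0.019, 0], "rot": [0, 0, 0], "hand": 0},
  ],
)

```text
clock: 11.27
tcp_pos: [0.4844, 0.1819, 0.1994]
eef_rot: [3.138, 0.0, 1.692]
wrist_force: [-0.2, -0.9, 0.4]
finger_gap: -0.0001
finger_force: 0.0
```

```bash
python3 -c "
from h import *
goto([.485,.181,.104],96.8)"
```

```text
slide [-0.008   0.0018  0.7947] rot [0.0011 0.     0.0009] t 11.27
slide in target axes [-0.0081  0.0044  0.7947]
```

carry_out(
  rows=[
    {"slide": [-0.008, 0.002, 0.12], "rot": [0.001, 0, 0.001], "hand": 0},
    {"slide": [0, 0, 0.15], "rot": [0, 0, 0], "hand": 0},
    {"slide": [0, 0, 0.15], "rot": [0, 0, 0], "hand": 0},
    {"slide": [0, 0, 0.15], "rot": [0, 0, 0], "hand": 0},
    {"slide": [0, 0, 0.12], "rot": [0, 0, 0], "hand": 0},
    {"slide": [0, 0, 0.07], "rot": [0, 0, 0], "hand": 0},
    {"slide": [0, 0, 0.03], "rot": [0, 0, 0], "hand": 0},
    {"slide": [0, 0, 0], "rot": [0, 0, 0], "hand": 0},
  ],
)

```text
clock: 11.93
tcp_pos: [0.4854, 0.1786, 0.1041]
eef_rot: [-3.141, 0.001, 1.687]
wrist_force: [-0.1, 0.4, -0.1]
finger_gap: 0.0
finger_force: 0.0
```

carry_out(
  rows=[
    {"slide": [0, 0.04, 0], "rot": [0, 0, 0], "hand": 0},
    {"slide": [0, 0.04, 0], "rot": [0, 0, 0], "hand": 0},
    {"slide": [0, 0.03, 0], "rot": [0, 0, 0], "hand": 0},
    {"slide": [0, 0, 0], "rot": [0, 0, 0], "hand": 0},
  ],
)

```text
clock: 12.27
tcp_pos: [0.4995, 0.1808, 0.1049]
eef_rot: [3.14, 0.001, 1.688]
wrist_force: [-0.1, -0.1, 0.2]
finger_gap: 0.0001
finger_force: 0.0
```

carry_out(
  rows=[
    {"slide": [-0.016, 0.05, 0], "rot": [0, 0, -0.0333], "hand": 0},
    {"slide": [-0.016, 0.05, 0], "rot": [0, 0, -0.0333], "hand": 0},
    {"slide": [-0.016, 0.05, 0], "rot": [0, 0, -0.0333], "hand": 0},
    {"slide": [-0.016, 0.05, 0], "rot": [0, 0, -0.0333], "hand": 0},
    {"slide": [-0.016, 0.05, 0], "rot": [0, 0, -0.0333], "hand": 0},
    {"slide": [-0.016, 0.05, 0], "rot": [0, 0, -0.0333], "hand": 0},
    {"slide": [-0.016, 0.05, 0], "rot": [0, 0, -0.0333], "hand": 0},
    {"slide": [0, 0, 0], "rot": [0, 0, 0], "hand": 0},
  ],
)

```text
clock: 12.93
tcp_pos: [0.5418, 0.1862, 0.1044]
eef_rot: [-3.141, 0.001, 2.424]
wrist_force: [-0.7, -0.1, -0.4]
finger_gap: -0.0003
finger_force: 0.0
```

```bash
cat > k.py <<'E'
from h import *
o=manip.get_obs(); yaw=np.degrees(o['eef_rot'][2]); phi=yaw-180
d=o['tcp_pos'][:2]-[.513,.242]; r=np.array([np.cos(np.radians(phi)),np.sin(np.radians(phi))]); t=np.array([-r[1],r[0]])
print('radial dir',phi,'(zero 13.4)','rad',d@r*1000,'tan',d@t*1000,o['wrist_force'],o['clock'])
E
python3 k.py
```

```text
radial dir -41.09494075609308 (zero 13.4) rad 58.39311809222414 tan -23.17777992250933 [-0.66506236 -0.06886636 -0.35473219] 12.9333
```

carry_out(
  rows=[
    {"slide": [-0.016, 0.05, 0], "rot": [0, 0, -0.0333], "hand": 0},
    {"slide": [-0.016, 0.05, 0], "rot": [0, 0, -0.0333], "hand": 0},
    {"slide": [-0.016, 0.05, 0], "rot": [0, 0, -0.0333], "hand": 0},
    {"slide": [-0.016, 0.05, 0], "rot": [0, 0, -0.0333], "hand": 0},
    {"slide": [-0.016, 0.05, 0], "rot": [0, 0, -0.0333], "hand": 0},
    {"slide": [-0.016, 0.05, 0], "rot": [0, 0, -0.0333], "hand": 0},
    {"slide": [-0.016, 0.05, 0], "rot": [0, 0, -0.0333], "hand": 0},
    {"slide": [0, 0, 0], "rot": [0, 0, 0], "hand": 0},
  ],
)

```text
clock: 13.6
tcp_pos: [0.5699, 0.2189, 0.1044]
eef_rot: [-3.141, 0.001, -3.129]
wrist_force: [0.3, -0.3, 0.4]
finger_gap: 0.0003
finger_force: 0.0
```

```bash
python3 k.py; python3 -c "
from h import *
a=manip.capture('side'); b=manip.capture('top')
c=np.hstack([cv2.resize(x,(390,390),interpolation=cv2.INTER_CUBIC) for x in (a[140:240,220:320],b[180:300,165:285])])
cv2.imwrite('pics/k1.png',c)"
```

```text
radial dir -359.2947180715588 (zero 13.4) rad 56.58158730295755 tan -23.834834393123707 [ 0.33350161 -0.34314427  0.39139426] 13.6
```

View pics/k1.png

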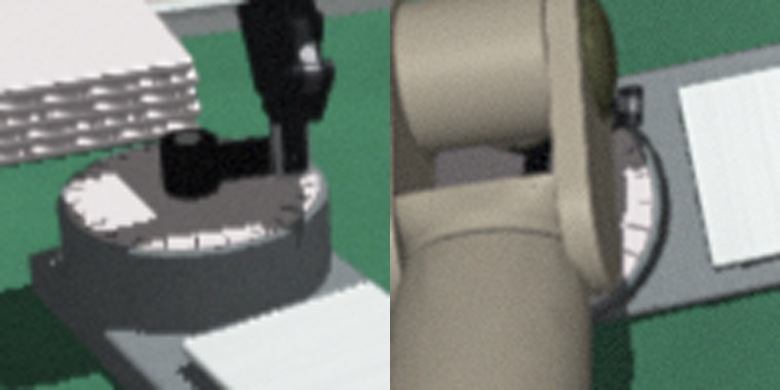

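The side view shows the arm being pushed round, with its tip at the finger (275,160), nearly at the stop. I'll creep the rest.

carry_out(
  rows=[
    {"slide": [-0.006, 0.017, 0], "rot": [0, 0, -0.011], "hand": 0},
    {"slide": [-0.006, 0.017, 0], "rot": [0, 0, -0.011], "hand": 0},
    {"slide": [-0.006, 0.017, 0], "rot": [0, 0, -0.011], "hand": 0},
    {"slide": [-0.006, 0.017, 0], "rot": [0, 0, -0.011], "hand": 0},
    {"slide": [-0.006, 0.017, 0], "rot": [0, 0, -0.011], "hand": 0},
    {"slide": [0, 0, 0], "rot": [0, 0, 0], "hand": 0},
    {"slide": [0, 0, 0], "rot": [0, 0, 0], "hand": 0},
  ],
)

```text
clock: 14.28
tcp_pos: [0.5722, 0.2286, 0.1044]
eef_rot: [-3.141, 0.0, -2.961]
wrist_force: [0.5, -1.4, 0.9]
finger_gap: 0.0002
finger_force: 0.5
```

```bash
python3 k.py
```

```text
radial dir -349.68046703266555 (zero 13.4) rad 55.82463558235044 tan -23.775520655977907 [ 0.54244873 -1.44691372  0.8818156 ] 14.2833
```

carry_out(
  rows=[
    {"slide": [0, 0.008, 0], "rot": [0, 0, -0.005], "hand": 0},
    {"slide": [0, 0.008, 0], "rot": [0, 0, -0.005], "hand": 0},
    {"slide": [0, 0.008, 0], "rot": [0, 0, -0.005], "hand": 0},
    {"slide": [0, 0, 0], "rot": [0, 0, 0], "hand": 0},
  ],
)

```text
clock: 14.62
tcp_pos: [0.5718, 0.2318, 0.1044]
eef_rot: [-3.141, 0.0, -2.91]
wrist_force: [1.6, -0.9, -0.3]
finger_gap: 0.0002
finger_force: 0.9
```

carry_out(
  rows=[
    {"slide": [0, 0.008, 0], "rot": [0, 0, 0], "hand": 0},
    {"slide": [0, 0.008, 0], "rot": [0, 0, 0], "hand": 0},
    {"slide": [0, 0, 0], "rot": [0, 0, 0], "hand": 0},
  ],
)

```text
clock: 14.87
tcp_pos: [0.5713, 0.2338, 0.1044]
eef_rot: [-3.141, 0.0, -2.911]
wrist_force: [1.3, -1.3, 0.2]
finger_gap: 0.0003
finger_force: 0.8
```

```bash
python3 k.py
```

```text
radial dir -346.75994576273513 (zero 13.4) rad 54.82962020311465 tan -21.336218864700832 [ 1.31595328 -1.25288993  0.24234921] 14.8667
```

carry_out(
  rows=[
    {"slide": [0, 0.008, 0], "rot": [0, 0, 0], "hand": 0},
    {"slide": [0, 0.008, 0], "rot": [0, 0, 0], "hand": 0},
    {"slide": [0, 0, 0], "rot": [0, 0, 0], "hand": 0},
  ],
)

```text
clock: 15.12
tcp_pos: [0.571, 0.2353, 0.1044]
eef_rot: [-3.14, 0.0, -2.91]
wrist_force: [3.2, -3.0, 0.1]
finger_gap: -0.0006
finger_force: 1.9
```

carry_out(
  rows=[
    {"slide": [0, 0.008, 0], "rot": [0, 0, 0], "hand": 0},
    {"slide": [0, 0, 0], "rot": [0, 0, 0], "hand": 0},
  ],
)

```text
clock: 15.28
tcp_pos: [0.571, 0.2355, 0.1044]
eef_rot: [-3.139, 0.0, -2.911]
wrist_force: [2.9, -7.1, 0.5]
finger_gap: -0.0001
finger_force: 3.9
```

carry_out(
  rows=[
    {"slide": [0, 0.008, 0], "rot": [0, 0, 0], "hand": 0},
    {"slide": [0, 0, 0], "rot": [0, 0, 0], "hand": 0},
    {"slide": [0, 0, 0], "rot": [0, 0, 0], "hand": 0},
    {"slide": [0, 0, 0], "rot": [0, 0, 0], "hand": 0},
  ],
)

```text
clock: 15.62
tcp_pos: [0.5709, 0.2357, 0.1044]
eef_rot: [-3.138, -0.0, -2.911]
wrist_force: [3.8, -11.4, 0.7]
finger_gap: 0.0002
finger_force: 5.6
```

Firmly against the stop: the force climbs and nothing moves. I'll back straight off, rise, and move clear of the view.

carry_out(
  rows=[
    {"slide": [0, -0.05, 0], "rot": [0, 0, 0], "hand": 0},
    {"slide": [0, -0.1, 0], "rot": [0, 0, 0], "hand": 0},
    {"slide": [0, 0, -0.15], "rot": [0, 0, 0], "hand": 0},
    {"slide": [0, 0, -0.25], "rot": [0, 0, 0], "hand": 0},
    {"slide": [0, 0, -0.25], "rot": [0, 0, 0], "hand": 0},
    {"slide": [0, 0, -0.25], "rot": [0, 0, 0], "hand": 0},
    {"slide": [0, 0, -0.2], "rot": [0, 0, 0], "hand": 0},
    {"slide": [0, 0, 0], "rot": [0, 0, 0], "hand": 0},
  ],
)

```text
clock: 16.28
tcp_pos: [0.5757, 0.22, 0.2417]
eef_rot: [-3.141, 0.009, -2.91]
wrist_force: [1.0, 0.0, 0.1]
finger_gap: 0.0001
finger_force: 0.0
```

carry_out(
  rows=[
    {"slide": [0.1, 0.15, 0], "rot": [0, 0, 0], "hand": 0},
    {"slide": [0.15, 0.25, 0], "rot": [0, 0, 0], "hand": 0},
    {"slide": [0.15, 0.25, 0], "rot": [0, 0, 0], "hand": 0},
    {"slide": [0.15, 0.25, 0], "rot": [0, 0, 0], "hand": 0},
    {"slide": [0.15, 0.25, 0], "rot": [0, 0, 0], "hand": 0},
    {"slide": [0.15, 0.25, 0], "rot": [0, 0, 0], "hand": 0},
    {"slide": [0.15, 0.25, 0], "rot": [0, 0, 0], "hand": 0},
    {"slide": [0, 0, 0], "rot": [0, 0, 0], "hand": 0},
  ],
)

```text
clock: 16.95
tcp_pos: [0.408, 0.3882, 0.2358]
eef_rot: [3.141, -0.003, -2.905]
wrist_force: [-0.9, 0.3, -0.0]
finger_gap: -0.0002
finger_force: 0.0
```

```bash
python3 -c "
from h import *
b=manip.capture('top')
c=cv2.resize(b[180:300,170:410],None,fx=3.3,fy=3.3,interpolation=cv2.INTER_CUBIC)
cv2.imwrite('pics/f.png',c); print(manip.get_obs()['clock'],world2px('top',[[.513,.242,.113],[.513+.068*np.cos(.234),.242+.068*np.sin(.234),.113]])-[170,180])"
```

```text
17.0 [[37.66128102 60.88140716]
 [31.94617961 30.59493032]]
```

View pics/f.png

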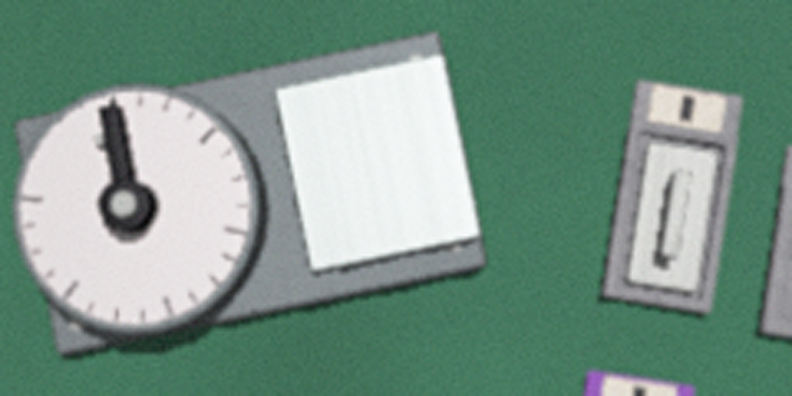

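The final view shows the knob arm against the pin, with its tip at (110,105) close to the predicted zero, and the bar centred flat in its nest at (675,215).

```bash
python3 -c "
from station import manip
print(manip.close_job())"
```

```text
the job is handed in; nothing more can be done
None
```

The job is handed in at about 17 s: the bar weight lies flat and released in its own nest, and the reset knob's arm rests against the zero stop (both seen in the last picture); the hand-in gave no verdict.

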